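# Pin a saw flange pack on its sloping stand

### The arm

A 7-joint arm with a two-finger parallel gripper is mounted at the origin on the work surface; the furniture and walls round the work are solid. World frame = base frame: x ahead of the robot, y to its left, z up, the work surface at z = 0. Lengths are in m, angles in rad, forces in N, time in s.
With the tool pointing down it reaches from about 0.4 to 0.925 m from the base axis. Payload 4.1 kg.
Tool frame: the origin (TCP) lies midway between the tips of the shut fingers; the grasp point (between the pads) lies manip.grip_point_offset behind it (manip.grip_point_offset is the distance from the TCP to the grasp point, in m); z points along the fingers, y is the direction in which the jaws open and shut (so a half turn about z gives the same grasp; the last joint's range is limited). The gripper opens to 85 mm and grips with 20 to 120 N. Pads are 22 mm wide; open, the fingers measure 114 mm over their backs; the gripper's body (76 mm by 85 mm) begins 54 mm behind the grasp point. The pads swing forward as they close: fully open they stand 13 mm farther back than shut.
Start: joints at [-1.387, 0.398, 0.045, 1.537, -0.019, 1.207, -0.051], TCP at [0.181, 0.624, 0.231] pointing down, gripper open.
Joint ranges: [-2.82, 2.82], [-0.49, 2.23], [-1.37, 1.46], [0, 2.46], [-1.36, 4.5], [0.23, 2], [-2.94, 2.94]. Speed limits (rad/s): [2.57, 2.57, 3.14, 3.14, 3.14, 3.14, 3.14].

### API

Orientations are given as a unit quaternion [x, y, z, w].
In Python, from plant import manip gives the robot as it stands.
- The arm moves only by the tool play_rows, never from a script. Its argument "rows" is one flat list of numbers, 7 for each row, row after row: the shift along the world's x, y, z in m, then the turn, a rotation vector about the world's x, y, z in degrees, then the opening, from 0 (shut) to 1 (fully open). A call has 1 to 8 rows; each row shifts and turns the commanded pose from where the row before left it; what a row does not reach is not made up. A row lasts 1/12 s, in which the tool goes at most 41.7 mm and 7.16 degrees, less where a joint would pass 70% of its speed; a pose out of reach is approached as far as the arm can. A call is refused whole if a number of a shift passes 0.0417 or a number of a turn 7.16, either way. A call with a gripper value outside its range is refused whole. The fingers move at their own pace and stop on an object; the grip force is fixed at half the most. Time passes only in rows, so rows that do not move let the fingers close. It gives the time, the measured TCP pose, the force and the opening at its end, in the units of the state.
- manip.observe(): the state, without advancing time (a new reading comes with each control period).
- manip.get_image(name): name is "side" or "top" or "wrist"; returns a dict with "image" (480x640x3 uint8, red, green, blue), "intrinsics" (3x3 intrinsics, pixels), "k1" (the pictures are not rectified: a ray, as slopes to the right and down, at radius r is drawn at 1 + k1 r^2 times it, then the intrinsics apply), "xyz" and "attitude" of the camera in the world; the wrist camera has in their place "T_tool_cam" (4x4, takes a point from camera to tool coordinates, whose origin is the TCP and whose axes are the flange's). Camera axes: x right, y down, z forward; pixel columns grow to the right and rows downward; lengths in m; the calibration is good to about 2 mm. A picture is of the moment at which its call begins: read the wrist's pose just before it. There is no depth.
- manip.sign_off(): hands the job in, once; it reports no verdict.
The state is a dict: "time": time; "q": joint angles; "dq": joint speeds; "joint_efforts": joint torques, N m; "tool_pos": TCP position; "tcp_rot": TCP orientation; "wrist_force": force on the tool from outside, world axes, zero at the start; "torque": the same for the moment, N m; "opening": opening from 0.0 (shut) to 1.0 (fully open).
Only numpy, scipy, OpenCV 4.12 (cv2) and the standard library are available. Lean on these libraries where they do the work, as an engineer would, in place of code of your own. Each camera call takes 0.05 s, during which the arm holds its last target. There are 200 camera calls.

### The job

On the sloping stand lies a loose pack of three discs (flange, spacer, flange) whose bores have slipped out of line: square the pack up against the two stop posts so that all bores line up over the hole in the stand, then take the steel pin from the wooden holder and pass it through all three discs into the stand until its collar sits flat on the top disc. Keep the discs in their order, leave the pin standing there by itself, and do not disturb the gem jar, the vial or the brown stone nearby.

Things in the scene. Friction and masses are not known exactly. Their poses are not given: they have to be found in the camera images.
- stand: Fixed plywood stand; its 100 (x) x 120 (y) x 26 mm board slopes 24 deg, low edge to the robot. Origin: mouth of the 14.5 mm through hole mid-face, 55 mm over the bench. x uphill, y across, z square to the face, outward. Two fixed posts, 10 mm dia, 30 mm tall, square to the face at x -23.3, y +-19.5 mm: a 50 mm disc touching both is over the hole within 0.5 mm.
- flange_low: Lowest disc of the pack: plain aluminium ring, 50 mm outside diameter, bore 14 mm, 9 mm thick, about 60 g. Lies flat on the sloping face, held by friction only. Origin: centre of its underside; z along its bore, up. At the start up to 18 mm uphill and 8 mm sideways of the hole.
- spacer: Middle disc: black plastic ring of the same size (50 mm, bore 14 mm, 9 mm thick, about 60 g), lying loose on flange_low, out of line by up to as much. Origin: centre of its underside; z along its bore.
- flange_top: Top disc: aluminium ring of the same size and weight, lying loose on the spacer, likewise out of line. Origin: centre of its underside; z along its bore.
- holder: Fixed wooden block, 56 x 56 x 56 mm, with a 14.5 mm upright through hole in the middle, where the pin stands at the start; left or right of the stand. Origin: centre of its underside.
- pin: Loose steel pin, about 90 g, upright in the holder, collar on its top. Origin: centre of the collar's underside; z along the pin to the handle. Shank: 12 mm dia, 47 mm long, last 6 mm tapered to 6 mm. Collar 24 mm dia, 4 mm thick; round knurled handle 18 mm dia from 4 to 44 mm above the origin. Home: collar's underside 27 mm above the sloping face.
- jar: Bystander: low round gem jar, 50 mm diameter, 24 mm high, light lid. Origin: centre of its underside.
- vial: Bystander: upright clear vial with cap, 23 mm diameter, 46 mm high. Origin: centre of its underside.
- stone: Bystander: rough brown stone, 46 x 60 x 24 mm. Origin: centre of its underside.

How it is judged:
At the end, for the whole second after the job is handed in: Pin released through all discs into the stand: collar underside 24.5 to 30 mm above the slope (home 27), within 3 mm and 4 degrees of the hole's axis; discs in first order, each within 3 mm of that axis and 2.5 mm of its height in the pack; all at rest (x of pin in the frame of stand between -0.003 and 0.003 m and y of pin in the frame of stand between -0.003 and 0.003 m and z of pin in the frame of stand between 0.0245 and 0.03 m and linear speed of each of pin, flange_low, spacer, flange_top below 0.01 m/s and x of flange_low in the frame of stand between -0.003 and 0.003 m and y of flange_low in the frame of stand between -0.003 and 0.003 m and z of flange_low in the frame of stand between -0.0025 and 0.0025 m and x of spacer in the frame of stand between -0.003 and 0.003 m and y of spacer in the frame of stand between -0.003 and 0.003 m and z of spacer in the frame of stand between 0.0065 and 0.0115 m and x of flange_top in the frame of stand between -0.003 and 0.003 m and y of flange_top in the frame of stand between -0.003 and 0.003 m and z of flange_top in the frame of stand between 0.0155 and 0.0205 m and angle between the z axis of pin and the z axis of stand, either way round below 0.07 rad and contact force between the fingers and pin below 0.1 N); the robot touches nothing.
It fails at once if the gem jar is moved more than 20 mm or tipped over (distance of jar from where it was at the start of the episode above 0.02 m or angle between jar's own z axis and vertical above 0.5 rad).
It fails at once if the vial is moved more than 20 mm or tipped over (distance of vial from where it was at the start of the episode above 0.02 m or angle between vial's own z axis and vertical above 0.5 rad).
It fails at once if the brown stone is moved more than 20 mm (distance of stone from where it was at the start of the episode above 0.02 m).
It also fails if it takes over 72 s, if anything falls off the work surface, if the arm or the gripper's body presses on something with over 40 N, if the wrist force passes 120 N, or if a joint passes its speed limit or range.

## Working session

There is one attempt and no reset: what is moved stays moved. The work goes in short steps, Python scripts to look and compute and a tool call to move; the robot and the scene stay as the last step left them, time stands still between calls to the robot, and variables do not carry over. Pictures are saved under pics/ and viewed, about 8 in all and at most 12, crops included, and the job is handed in when it is done.

Besides the shell and the picture viewer there is one more tool, called after "Request:" as name(argument=value, ...), one argument or row to a line, values as JSON. play_rows: Moves the arm, as the interface text tells. Its arguments: {"type":"object","properties":{"rows":{"type":"array"}},"required":["rows"]}

```bash
ls; mkdir -p pics
cat > h.py <<'E'
import numpy as np, cv2
from scipy.spatial.transform import Rotation as R
from plant import manip
def cam(name):
    o=manip.observe(); d=manip.get_image(name)
    K=np.array(d["intrinsics"]);k1=d["k1"]
    if name=="wrist":
        T=np.array(d["T_tool_cam"]); Rt=R.from_quat(o["tcp_rot"]).as_matrix()
        A=Rt@T[:3,:3]; p=np.array(o["tool_pos"])+Rt@T[:3,3]
    else:
        a=np.array(d["attitude"]); A=R.from_quat(a).as_matrix() if a.size==4 else a; p=np.array(d["xyz"])
    return dict(im=np.array(d["image"]),K=K,k1=k1,A=A,p=p)
def ray(c,u,v):
    x=np.linalg.solve(c["K"],[u,v,1.])[:2]; r=np.hypot(*x); s=r
    for _ in range(30): s=r/(1+c["k1"]*s*s)
    x=x*(s/r if r else 1); d=c["A"]@[x[0],x[1],1]; return d/np.linalg.norm(d)
def onplane(c,u,v,pt,n):
    d=ray(c,u,v); n=np.array(n,float); return c["p"]+d*(n@(np.array(pt)-c["p"]))/(n@d)
def onz(c,u,v,z): return onplane(c,u,v,[0,0,z],[0,0,1])
def proj(c,X):
    q=c["A"].T@(np.array(X,float)-c["p"]); x=q[:2]/q[2]; x=x*(1+c["k1"]*(x@x)); return (c["K"]@[x[0],x[1],1])[:2]
def save(c,n): cv2.imwrite("pics/"+n,c["im"][:,:,::-1])
E
python3 - <<'E'
from h import *
o=manip.observe();print({k:np.round(v,3).tolist() for k,v in o.items()}); print(manip.grip_point_offset)
for n in("side","top"):
    c=cam(n);save(c,n+"0.png");print(n,c["p"],c["A"].round(3).tolist(),c["K"].tolist(),c["k1"])
E
```

```text
pics
{'time': 0.0, 'q': [-1.387, 0.399, 0.045, 1.538, -0.019, 1.207, -0.051], 'dq': [0.002, -0.0, -0.002, -0.002, 0.001, -0.0, 0.0], 'joint_efforts': [-0.0, -47.512, 1.365, -25.423, 0.012, 0.009, 0.0], 'tool_pos': [0.181, 0.624, 0.23], 'tcp_rot': [0.141, 0.99, -0.001, -0.0], 'wrist_force': [0.613, 0.17, -0.307], 'torque': [-0.022, -0.04, -0.009], 'opening': 0.999}
0.0187
side [ 0.2055306  -0.5627912   0.51497395] [[0.882, -0.23, 0.411], [-0.471, -0.436, 0.767], [0.002, -0.87, -0.493]] [[482.3987217700464, 0.0, 331.14079483117825], [0.0, 482.3987217700464, 240.81511013965246], [0.0, 0.0, 1.0]] 0.019852096741430438
top [0.37218738 0.09720487 1.2168907 ] [[0.027, -0.986, 0.163], [-1.0, -0.029, -0.006], [0.011, -0.163, -0.987]] [[615.4093742118694, 0.0, 321.71777937802943], [0.0, 615.4093742118694, 241.44483984118025], [0.0, 0.0, 1.0]] 0.05325553251330197
```

View pics/side0.png

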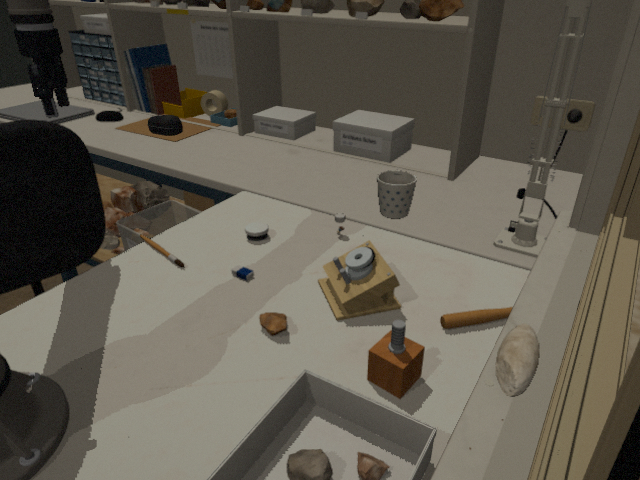

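View pics/top0.png

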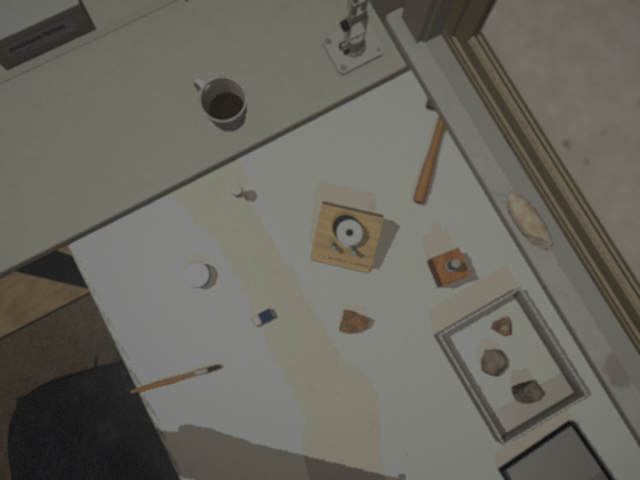

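The side view shows the stand near (358,275), the holder and pin near (397,355), the stone at (273,323), the vial at (340,222) and the jar at (257,232). In the top view the stand is near (348,235), the pin (455,265), the stone (354,321), the jar (198,275) and the vial (238,190). I'll crop in next.

Run:
```python
from h import *
import pickle
t=cam("top");s=cam("side");pickle.dump((t,s),open("c0.pkl","wb"))
a=cv2.resize(t["im"][190:290,300:400],None,fx=6,fy=6,interpolation=cv2.INTER_CUBIC)[:600,:]
b=cv2.resize(s["im"][235:325,310:410],None,fx=6,fy=6,interpolation=cv2.INTER_CUBIC)
k=np.zeros((600,800,3),np.uint8)
k[:400,:400]=cv2.resize(t["im"][190:290,300:400],(400,400),interpolation=cv2.INTER_CUBIC)
k[:400,400:]=cv2.resize(s["im"][235:335,310:410],(400,400),interpolation=cv2.INTER_CUBIC)
k[400:,:240]=cv2.resize(t["im"][240:290,420:480],(240,200),interpolation=cv2.INTER_CUBIC)
k[400:,400:600]=cv2.resize(s["im"][310:400,360:450],(200,200),interpolation=cv2.INTER_CUBIC)
cv2.imwrite("pics/crop.png",np.clip(k[:,:,::-1]*1.4,0,255))
print(onz(t,348,235,.055),onz(t,455,265,.1),onz(t,354,321,.02),onz(t,198,275,.024),onz(t,238,190,.046))
```

```text
[0.57798251 0.04018124 0.055     ] [ 0.52004051 -0.15418556  0.1       ] [0.41609447 0.02349757 0.02      ] [0.49623466 0.32797997 0.024     ] [0.66235736 0.25611809 0.046     ][ WARN:0@3.021] global loadsave.cpp:1063 imwrite_ Unsupported depth image for selected encoder is fallbacked to CV_8U.
```

View pics/crop.png

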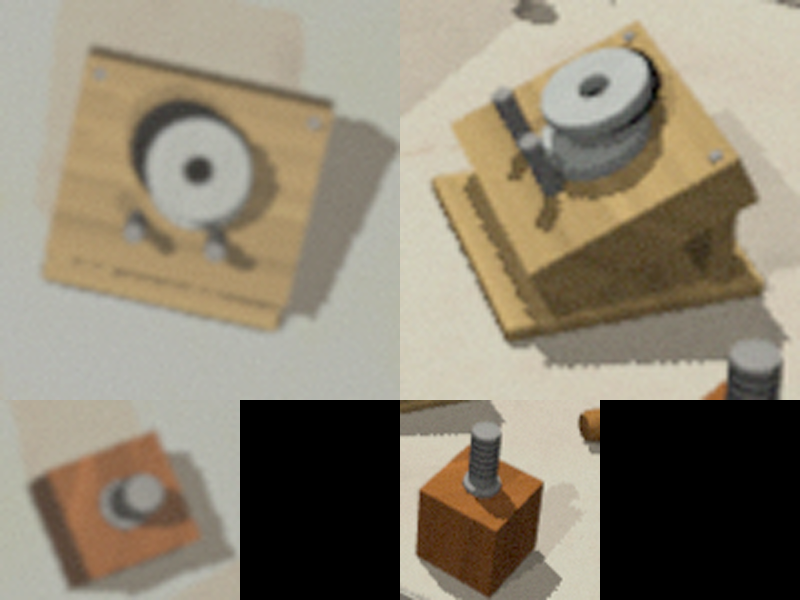

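```bash
cat > fit.py <<'E'
from h import *
import pickle
from scipy.optimize import least_squares
t,s=pickle.load(open("c0.pkl","rb"))
def T(p): # stand frame
    Rm=R.from_euler("z",p[2]).as_matrix()@R.from_euler("y",-24,degrees=True).as_matrix()
    return Rm,np.array([p[0],p[1],.055])
tp=lambda x,y:(300+(x+.5)/4-.5,190+(y+.5)/4-.5)
sp=lambda x,y:(310+(x-400+.5)/4-.5,235+(y+.5)/4-.5)
obs=[(t,tp(89,55),(50,60,0)),(t,tp(330,108),(50,-60,0)),(t,tp(133,229),(-23.3,19.5,30)),(t,tp(214,247),(-23.3,-19.5,30)),
(s,sp(640,23),(50,60,0)),(s,sp(739,160),(50,-60,0)),(s,sp(530,273),(-50,-60,0)),(s,sp(455,126),(-50,60,0)),(s,sp(505,93),(-23.3,19.5,30)),(s,sp(531,141),(-23.3,-19.5,30))]
def res(p):
    Rm,o=T(p); return np.concatenate([proj(c,o+Rm@(np.array(X)/1000))-uv for c,uv,X in obs])
if __name__=="__main__":
    r=least_squares(res,[.577,.035,-.22],loss="soft_l1");print(r.x,np.degrees(r.x[2]));print(r.fun.reshape(-1,2).round(2).tolist())
    Rm,o=T(r.x);print("normal",Rm[:,2],"x",Rm[:,0],"y",Rm[:,1])
    for c,uv in((t,tp(198,170)),(s,sp(593,85))):
        print("top disc bore centre",(Rm.T@(onplane(c,*uv,o+Rm[:,2]*.027,Rm[:,2])-o)*1000).round(1))
    print("pin",onz(t,456.6,263.7,.1),onz(s,398.7,323.5,.1))
    np.save("stand.npy",r.x)
E
python3 fit.py
```

```text
[ 0.5803406   0.0423897  -0.20570241] -11.785879764619114
[[0.18, -1.75], [1.58, -0.59], [0.4, -0.12], [0.34, 0.15], [-0.02, -0.72], [0.52, -0.66], [-0.41, 0.29], [-1.05, -0.64], [-0.82, 0.04], [-0.65, -0.29]]
normal [-0.39816172  0.08307792  0.91354546] x [ 0.89428587 -0.18659605  0.40673664] y [0.20425481 0.97891776 0.        ]
top disc bore centre [10.5 -3.1 27. ]
top disc bore centre [12.5 -3.4 27. ]
pin [ 0.52252146 -0.15712244  0.1       ] [ 0.52567066 -0.15758807  0.1       ]
```

```bash
cat >> h.py <<'E'
def stand():
    p=np.load("stand.npy"); Rm=R.from_euler("z",p[2]).as_matrix()@R.from_euler("y",-24,degrees=True).as_matrix()
    return Rm,np.array([p[0],p[1],.055])
def go(P,Rg=None):
    o=manip.observe(); d=np.array(P)-o["tool_pos"]; 
    w=np.zeros(3) if Rg is None else np.degrees((R.from_matrix(Rg)*R.from_quat(o["tcp_rot"]).inv()).as_rotvec())
    n=int(np.ceil(max(np.linalg.norm(d)/.04,np.linalg.norm(w)/7)))
    print("d",d.round(4),"w",w.round(2),"rows",n,"per",(d/max(n,1)).round(4),(w/max(n,1)).round(3)); 
def tiltR():
    Rm,_=stand(); return np.column_stack([-Rm[:,0],Rm[:,1],-Rm[:,2]])
def S(x,y,z):
    Rm,o=stand(); return o+Rm@(np.array([x,y,z])/1000)
E
python3 -c "
from h import *
go(S(0,0,160),tiltR())"
```

```text
d [ 0.3354 -0.5682 -0.0295] w [ -5.74 -23.31   4.36] rows 17 per [ 0.0197 -0.0334 -0.0017] [-0.338 -1.371  0.257]
```

Request:
play_rows(
  rows=[0.02,-0.033,0,-0.34,-1.37,0.26,1,0.02,-0.033,0,-0.34,-1.37,0.26,1,0.02,-0.033,0,-0.34,-1.37,0.26,1,0.02,-0.033,0,-0.34,-1.37,0.26,1,0.02,-0.033,0,-0.34,-1.37,0.26,1,0.02,-0.033,0,-0.34,-1.37,0.26,1,0.02,-0.033,0,-0.34,-1.37,0.26,1,0.02,-0.033,0,-0.34,-1.37,0.26,1],
)

```text
time: 0.87
tool_pos: [0.342, 0.3584, 0.2313]
tcp_rot: [0.122, 0.988, -0.01, 0.098]
wrist_force: [0.5, 0.5, -0.1]
opening: 1.002
```

Request:
play_rows(
  rows=[0.02,-0.033,-0.003,-0.34,-1.37,0.26,1,0.02,-0.033,-0.003,-0.34,-1.37,0.26,1,0.02,-0.033,-0.003,-0.34,-1.37,0.26,1,0.02,-0.033,-0.003,-0.34,-1.37,0.26,1,0.02,-0.033,-0.003,-0.34,-1.37,0.26,1,0.02,-0.033,-0.003,-0.34,-1.37,0.26,1,0.02,-0.033,-0.003,-0.34,-1.37,0.26,1,0.02,-0.033,-0.003,-0.34,-1.37,0.26,1],
)

```text
time: 1.53
tool_pos: [0.5018, 0.0945, 0.2074]
tcp_rot: [0.102, 0.975, -0.02, 0.195]
wrist_force: [-0.1, 0.5, -0.8]
opening: 0.997
```

Request:
play_rows(
  rows=[0.015,-0.04,-0.004,-0.34,-1.37,0.2,0.36,0,0,0,0,0,0,0.36,0,0,0,0,0,0,0.36],
)

```text
time: 1.78
tool_pos: [0.5156, 0.0545, 0.203]
tcp_rot: [0.103, 0.973, -0.022, 0.206]
wrist_force: [-0.3, -0.0, 0.4]
opening: 0.605
```

Run:
```python
from h import *
import pickle
o=manip.observe();print(o["time"],o["opening"])
go(S(0,0,160),tiltR())
w=cam("wrist");save(w,"w1.png");pickle.dump(w,open("w1.pkl","wb"))
for X in [(0,0,0),(-23.3,19.5,30),(-23.3,-19.5,30),(50,60,0),(50,-60,0),(-50,60,0),(-50,-60,0)]: print(X,proj(w,S(*X)).round(1))
print("tip",proj(w,S(0,15,160)))
```

```text
1.7833 0.6052636318187832
d [ 0.0011  0.0012 -0.0018] w [-0.02 -0.07  0.3 ] rows 1 per [ 0.0011  0.0012 -0.0018] [-0.022 -0.068  0.302]
(0, 0, 0) [318.9 219.5]
(-23.3, 19.5, 30) [345.5 198.1]
(-23.3, -19.5, 30) [292.3 198.3]
(50, 60, 0) [388.6 275.5]
(50, -60, 0) [249.7 276.1]
(-50, 60, 0) [394.8 157.5]
(-50, -60, 0) [242.7 158.2]
tip [355.17065104 308.51873264]
```

View pics/w1.png

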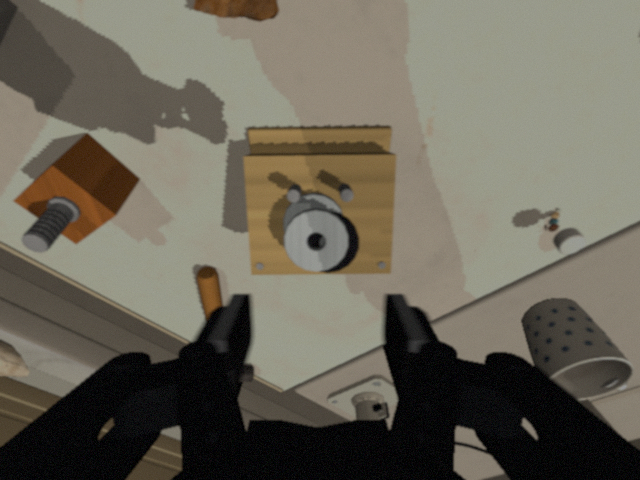

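Run:
```python
from h import *
import pickle
from scipy.optimize import least_squares
w=pickle.load(open("w1.pkl","rb"))
ob=[((244,154.5),(-50,-60,0)),((395,154),(-50,60,0)),((250,273.5),(50,-60,0)),((391.5,272),(50,60,0)),((294,194.5),(-23.3,-19.5,30)),((346,193),(-23.3,19.5,30))]
def f(p):
    np.save("stand.npy",p); return np.concatenate([proj(w,S(*X))-np.array(uv) for uv,X in ob])
p0=np.load("stand.npy"); r=least_squares(f,p0,diff_step=1e-4); print(p0,r.x,r.fun.round(1))
np.save("stand_w.npy",r.x); np.save("stand.npy",(p0+2*r.x)/3)
Rm,o=stand()
print("top disc",(Rm.T@(onplane(w,317,241.5,S(0,0,27),Rm[:,2])-o)*1000).round(1))
go(S(68,0,100),tiltR()); print(S(68,0,4.5)-S(68,0,100), Rm[:,0])
```

```text
[ 0.5803406   0.0423897  -0.20570241] [ 0.57710369  0.04404819 -0.20005376] [-0.9  0.1  1.3 -1.   0.7  0.  -0.9  0.4 -0.9 -0.1  0.8  0.9]
top disc [12.6 -2.2 27. ]
d [ 0.0835 -0.0175 -0.0293] w [-0.05 -0.03  0.31] rows 3 per [ 0.0278 -0.0058 -0.0098] [-0.015 -0.009  0.102]
[ 0.03805405 -0.00779069 -0.08724359] [ 0.8949822  -0.18322707  0.40673664]
```

Request:
play_rows(
  rows=[0.028,-0.006,-0.01,0,0,0.1,0.36,0.028,-0.006,-0.01,0,0,0.1,0.36,0.0275,-0.0055,-0.009,0,0,0.1,0.36,0.0095,-0.002,-0.0218,0,0,0,0.36,0.0095,-0.002,-0.0218,0,0,0,0.36,0.0095,-0.002,-0.0218,0,0,0,0.36,0.0095,-0.0018,-0.0218,0,0,0,0.36,0,0,0,0,0,0,0.36],
)

```text
time: 2.5
tool_pos: [0.6358, 0.0339, 0.0826]
tcp_rot: [0.096, 0.974, -0.021, 0.203]
wrist_force: [-0.9, 0.1, -0.6]
opening: 0.361
```

Run:
```python
from h import *
o=manip.observe();Rm,q=stand();print(o["time"],o["opening"],o["wrist_force"],((Rm.T@(o["tool_pos"]-q))*1000).round(1))
a=cam("side");b=cam("wrist")
k=np.hstack([cv2.resize(a["im"][215:335,300:420],(400,400),interpolation=cv2.INTER_CUBIC),cv2.resize(b["im"][120:440,160:480],(400,400))])
cv2.imwrite("pics/p2.png",np.clip(k[:,:,::-1]*1.4,0,255).astype(np.uint8))
go(S(68,0,5),tiltR())
```

```text
2.5 0.3614514676838598 [-0.85331306  0.09052991 -0.63592495] [64.5  2.2  1.5]
d [ 0.0001 -0.0022  0.0007] w [-0.01 -0.12 -0.22] rows 1 per [ 0.0001 -0.0022  0.0007] [-0.011 -0.115 -0.218]
```

View pics/p2.png

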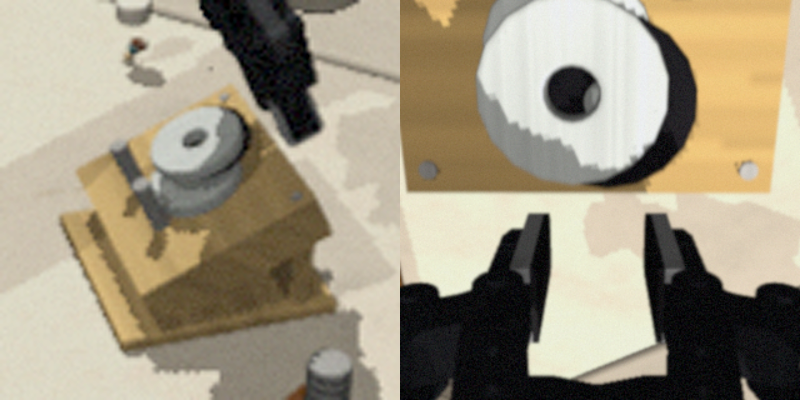

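Request:
play_rows(
  rows=[-0.0004,-0.0021,0.0003,0,0,-0.2,0.36,-0.0027,0.00055,-0.0012,0,0,0,0.36,-0.0027,0.00055,-0.0012,0,0,0,0.36,-0.0027,0.00055,-0.0012,0,0,0,0.36,-0.0027,0.00055,-0.0012,0,0,0,0.36,-0.0027,0.00055,-0.0012,0,0,0,0.36,-0.0027,0.00055,-0.0012,0,0,0,0.36,-0.0027,0.00055,-0.0012,0,0,0,0.36],
)

```text
time: 3.27
tool_pos: [0.6181, 0.0341, 0.0793]
tcp_rot: [0.099, 0.973, -0.021, 0.207]
wrist_force: [0.6, 0.2, 1.2]
opening: 0.361
```

Request:
play_rows(
  rows=[-0.0018,0.00037,-0.0008,0,0,0,0.36,-0.0018,0.00037,-0.0008,0,0,0,0.36,-0.0018,0.00037,-0.0008,0,0,0,0.36,-0.0018,0.00037,-0.0008,0,0,0,0.36],
)

```text
time: 3.6
tool_pos: [0.6113, 0.0355, 0.0762]
tcp_rot: [0.099, 0.973, -0.021, 0.207]
wrist_force: [1.0, 1.1, 1.2]
opening: 0.358
```

```bash
cat >> h.py <<'E'
def rep():
    o=manip.observe();Rm,q=stand();T=R.from_quat(o["tcp_rot"]).as_matrix()
    print("t",o["time"],"open",round(o["opening"],3),"F stand",(Rm.T@np.array(o["wrist_force"])).round(1),"tcp stand",((Rm.T@(o["tool_pos"]-q))*1000).round(1),"tooldir",(Rm.T@T[:,2]).round(3),"y",(Rm.T@T[:,1]).round(3))
E
python3 -c "
from h import *
rep();cam('side');rep()"
```

```text
t 3.6 open 0.358 F stand [1.2 1.3 0.8] tcp stand [39.7 -1.2  5.5] tooldir [ 0.001 -0.    -1.   ] y [ 0.002  1.    -0.   ]
t 3.65 open 0.358 F stand [1.  0.9 2.1] tcp stand [39.1 -1.2  5.4] tooldir [-0. -0. -1.] y [ 0.002  1.    -0.   ]
```

Request:
play_rows(
  rows=[-0.0008,0.0005,-0.0004,0,0,0,0.36,-0.0008,0.0005,-0.0004,0,0,0,0.36,-0.0008,0.0005,-0.0004,0,0,0,0.36,-0.0008,0.0005,-0.0004,0,0,0,0.36,-0.0009,0.0002,-0.0005,0,0,0,0.36],
)

```text
time: 4.07
tool_pos: [0.608, 0.0375, 0.0746]
tcp_rot: [0.099, 0.973, -0.021, 0.208]
wrist_force: [3.2, -0.6, 1.7]
opening: 0.36
```

```bash
python3 -c "
from h import *
rep()
b=cam('wrist');rep();a=cam('side')
k=np.hstack([cv2.resize(a['im'][225:315,310:400],(400,400),interpolation=cv2.INTER_CUBIC),cv2.resize(b['im'][100:420,160:480],(400,400))])
cv2.imwrite('pics/p3.png',np.clip(k[:,:,::-1]*1.4,0,255).astype(np.uint8))"
```

```text
t 4.0667 open 0.36 F stand [3.7 0.1 0.2] tcp stand [35.8  0.1  5.5] tooldir [ 0.002  0.    -1.   ] y [0.002 1.    0.   ]
t 4.1167 open 0.358 F stand [2.4 1.  1.3] tcp stand [35.7  0.1  5.6] tooldir [ 0.002  0.    -1.   ] y [0.002 1.    0.   ]
```

View pics/p3.png

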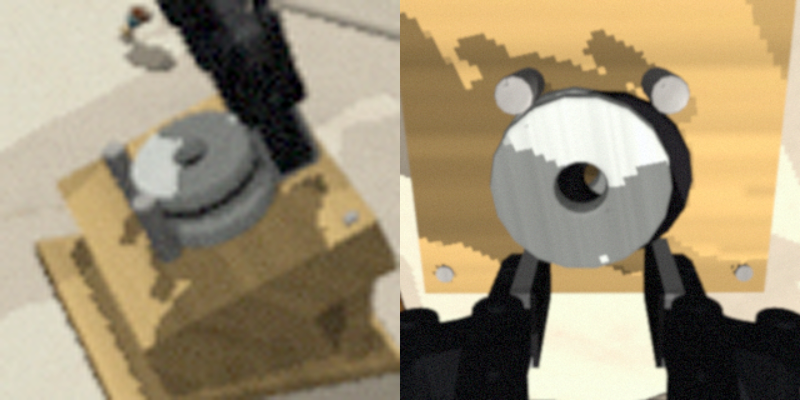

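Request:
play_rows(
  rows=[-0.0009,0.0002,-0.0006,0,0,0,0.36,-0.0009,0.0002,-0.0005,0,0,0,0.36,-0.0009,0.0002,-0.0005,0,0,0,0.36,-0.0009,0.0002,-0.0005,0,0,0,0.36,0,0,0,0,0,0,0.36],
)

```text
time: 4.58
tool_pos: [0.6071, 0.0381, 0.0743]
tcp_rot: [0.099, 0.972, -0.02, 0.211]
wrist_force: [6.2, -3.0, 4.0]
opening: 0.361
```

Request:
play_rows(
  rows=[-0.0009,0.0002,-0.0004,0,0,0,0.36,0,0,0,0,0,0,0.36],
)

```text
time: 4.75
tool_pos: [0.6067, 0.0382, 0.0743]
tcp_rot: [0.099, 0.972, -0.02, 0.211]
wrist_force: [8.0, -2.2, 4.8]
opening: 0.361
```

```bash
python3 -c "
from h import *
rep();cam('top');rep()"
```

```text
t 4.75 open 0.361 F stand [ 9.5 -0.6  1. ] tcp stand [34.4  0.5  5.8] tooldir [ 0.009  0.002 -1.   ] y [0.002 1.    0.002]
t 4.8 open 0.363 F stand [ 9.3 -0.3  1.4] tcp stand [34.4  0.5  5.9] tooldir [ 0.009  0.002 -1.   ] y [0.002 1.    0.002]
```

Request:
play_rows(
  rows=[-0.0009,0.0002,-0.0006,0,0,0,0.36,-0.0009,0.0002,-0.0006,0,0,0,0.36,-0.0009,0.0002,-0.0006,0,0,0,0.36,0,0,0,0,0,0,0.36,0,0,0,0,0,0,0.36],
)

```text
time: 5.22
tool_pos: [0.6065, 0.0387, 0.0742]
tcp_rot: [0.099, 0.972, -0.02, 0.214]
wrist_force: [10.5, -3.7, 6.6]
opening: 0.357
```

```bash
python3 -c "
from h import *
rep()
b=cam('wrist');a=cam('side')
k=np.hstack([cv2.resize(a['im'][225:315,310:400],(400,400),interpolation=cv2.INTER_CUBIC),cv2.resize(b['im'][100:340,200:440],(400,400))])
cv2.imwrite('pics/p4.png',np.clip(k[:,:,::-1]*1.5,0,255).astype(np.uint8))"
```

```text
t 5.2167 open 0.357 F stand [12.8 -1.5  1.6] tcp stand [34.   1.   5.8] tooldir [ 0.014  0.003 -1.   ] y [0.003 1.    0.003]
```

View pics/p4.png

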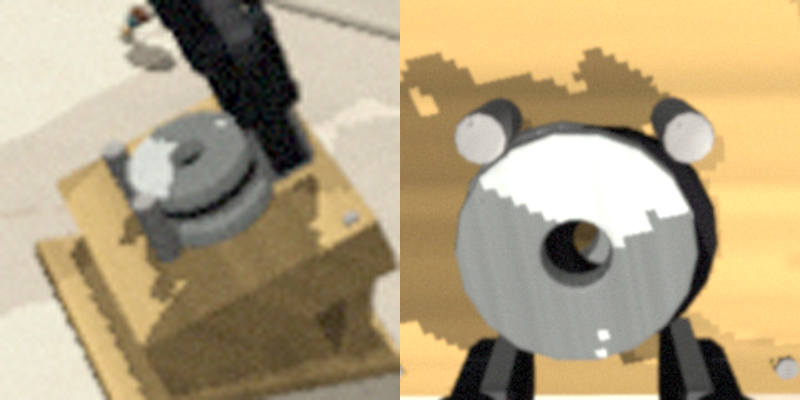

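Run:
```python
from h import *
b=cam('wrist');Rm,q=stand()
cc=lambda x,y:(200+(x-400+.5)/1.6667-.5,100+(y+.5)/1.6667-.5)
for n,p,z in(("postL",(481,138),30),("postR",(688,137),30),("disc bore",(577,253),27),("fl",(533,350),20),("fr",(659,350),20)):
    print(n,(Rm.T@(onplane(b,*cc(*p),S(0,0,z),Rm[:,2])-q)*1000).round(1))
rep()
print(Rm[:,0],Rm[:,1],Rm[:,2])
```

```text
postL [-23.4 -20.   30. ]
postR [-23.5  18.7  30. ]
disc bore [ 0.4 -2.4 27. ]
fl [ 25.9 -12.8  20. ]
fr [26.  15.6 20. ]
t 5.3667 open 0.358 F stand [11.8 -1.3  2.2] tcp stand [34.   1.   5.8] tooldir [ 0.014  0.003 -1.   ] y [0.003 1.    0.003]
[ 0.8949822  -0.18322707  0.40673664] [0.200567   0.97967999 0.        ] [-0.39847175  0.08157795  0.91354546]
```

Request:
play_rows(
  rows=[0.009,-0.002,0.004,0,0,0,0.36,0.006,-0.002,0.003,0,0,0,0.36,-0.012,0.0025,0.0274,0,0,0,0.5,-0.012,0.0025,0.0274,0,0,0,1,-0.012,0,0,0,0,0,1,-0.012,0,0,0,0,0,1,0,0,0,0,0,0,1,0,0,0,0,0,0,1],
)

```text
time: 6.03
tool_pos: [0.5649, 0.0403, 0.1302]
tcp_rot: [0.099, 0.973, -0.021, 0.205]
wrist_force: [0.1, 1.0, 0.4]
opening: 0.997
```

```bash
python3 -c "
from h import *
rep();go(S(4,-.7,60),tiltR());go(S(4,-.7,1.5),tiltR())"
```

```text
t 6.0333 open 0.997 F stand [0.1 1.  0.4] tcp stand [19.3 -5.8 73.7] tooldir [-0.003 -0.001 -1.   ] y [ 0.001  1.    -0.001]
d [-0.0072  0.0067 -0.0187] w [ 0.   -0.2   0.06] rows 1 per [-0.0072  0.0067 -0.0187] [ 0.003 -0.197  0.062]
d [ 0.0161  0.0019 -0.0722] w [ 0.   -0.2   0.06] rows 2 per [ 0.008   0.001  -0.0361] [ 0.002 -0.099  0.031]
```

Request:
play_rows(
  rows=[-0.0072,0.0067,-0.0187,0,-0.2,0.06,1,0,0,0,0,0,0,1,0.0078,-0.0016,-0.0178,0,0,0,1,0.0078,-0.0016,-0.0178,0,0,0,1,0.0077,-0.0016,-0.0179,0,0,0,1,0,0,0,0,0,0,1],
)

```text
time: 6.53
tool_pos: [0.5819, 0.0408, 0.056]
tcp_rot: [0.099, 0.973, -0.022, 0.206]
wrist_force: [-0.4, -0.2, -0.9]
opening: 0.998
```

```bash
python3 -c "
from h import *
cam('top');rep();go(S(4,-.7,1.5),tiltR())"
```

```text
t 6.5833 open 1.0 F stand [ 0.3  0.4 -0.8] tcp stand [ 4.9 -1.8  0.4] tooldir [-0.    -0.003 -1.   ] y [ 0.001  1.    -0.003]
d [-0.001   0.0014  0.0006] w [ 0.1  -0.05  0.12] rows 1 per [-0.001   0.0014  0.0006] [ 0.101 -0.047  0.115]
```

Request:
play_rows(
  rows=[-0.001,0.0012,0.0006,0.1,0,0.1,0.8,0,0,0,0,0,0,0.68,0,0,0,0,0,0,0.64,0,0,0,0,0,0,0.62,0,0,0,0,0,0,0.6,0,0,0,0,0,0,0.59,0,0,0,0,0,0,0.585,0,0,0,0,0,0,0.585],
)

```text
time: 7.25
tool_pos: [0.5809, 0.0395, 0.0619]
tcp_rot: [0.101, 0.973, -0.021, 0.208]
wrist_force: [-12.2, -7.0, 20.9]
opening: 0.587
```

```bash
python3 -c "
from h import *
rep()
b=cam('wrist');rep();a=cam('side')
k=np.hstack([cv2.resize(a['im'][225:315,310:400],(400,400),interpolation=cv2.INTER_CUBIC),cv2.resize(b['im'][160:400,200:440],(400,400))])
cv2.imwrite('pics/p5.png',np.clip(k[:,:,::-1]*1.5,0,255).astype(np.uint8))"
```

```text
t 7.25 open 0.587 F stand [-1.1 -9.3 23.3] tcp stand [ 5.9 -3.4  4.9] tooldir [ 0.002 -0.    -1.   ] y [ 0.004  1.    -0.   ]
t 7.3 open 0.588 F stand [-1.2 -9.  23.1] tcp stand [ 6.  -3.3  4.9] tooldir [ 0.003 -0.    -1.   ] y [ 0.004  1.    -0.   ]
```

View pics/p5.png

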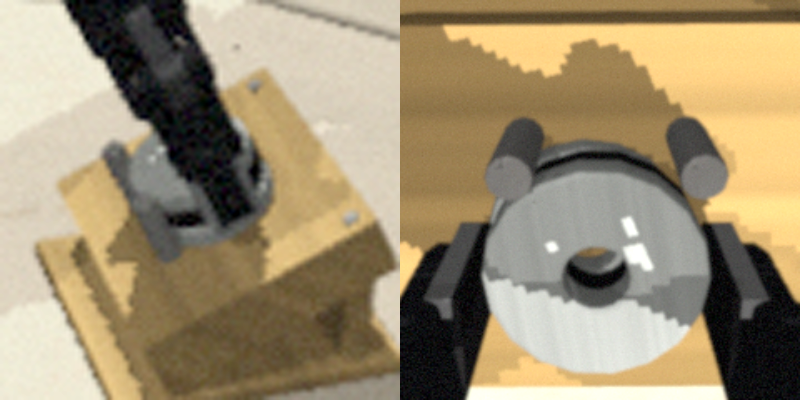

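Request:
play_rows(
  rows=[0,0,0,0,0,0,0.66,-0.002,0.0005,0.0046,0,0,0,0.66,0,0,0,0,0,0,0.62,0,0,0,0,0,0,0.6,0,0,0,0,0,0,0.585,0,0,0,0,0,0,0.585],
)

```text
time: 7.85
tool_pos: [0.5796, 0.0422, 0.0649]
tcp_rot: [0.099, 0.973, -0.02, 0.208]
wrist_force: [-4.1, -4.9, 7.3]
opening: 0.587
```

```bash
python3 -c "
from h import *
rep();cam('top');rep()"
```

```text
t 7.85 open 0.587 F stand [ 0.3 -5.6  7.9] tcp stand [ 5.5 -1.   8.4] tooldir [ 0.003  0.001 -1.   ] y [0.002 1.    0.001]
t 7.9 open 0.586 F stand [ 1.1 -5.3  7.4] tcp stand [ 5.5 -1.   8.4] tooldir [ 0.003  0.001 -1.   ] y [0.002 1.    0.001]
```

Request:
play_rows(
  rows=[0,0,0,0,0,0,0.7,0,0,0,0,0,0,0.85,-0.006,0.0012,0.0137,0,0,0,0.9,-0.012,0.0025,0.0274,0,0,0,0.9,-0.012,0.0025,0.0274,0,0,0,0.45,0.025,-0.005,0.011,0,0,0,0.45,0.025,-0.005,0.011,0,0,0,0.45,0,0,0,0,0,0,0.45],
)

```text
time: 8.57
tool_pos: [0.6061, 0.0423, 0.1598]
tcp_rot: [0.097, 0.972, -0.018, 0.214]
wrist_force: [0.8, 0.6, -0.3]
opening: 0.447
```

```bash
python3 -c "
from h import *
b=cam('wrist');rep()
save(b,'p6.png')
go(S(58,-.7,40),tiltR());go(S(58,-.7,5),tiltR())"
```

```text
t 8.6167 open 0.447 F stand [-1.2 -0.4 -0.1] tcp stand [64.2  2.9 83.4] tooldir [ 0.008  0.006 -1.   ] y [-0.     1.     0.006]
d [ 0.011  -0.0059 -0.0422] w [-0.19  0.52 -0.14] rows 2 per [ 0.0055 -0.0029 -0.0211] [-0.097  0.262 -0.069]
d [ 0.025  -0.0088 -0.0742] w [-0.19  0.52 -0.14] rows 2 per [ 0.0125 -0.0044 -0.0371] [-0.097  0.262 -0.069]
```

View pics/p6.png

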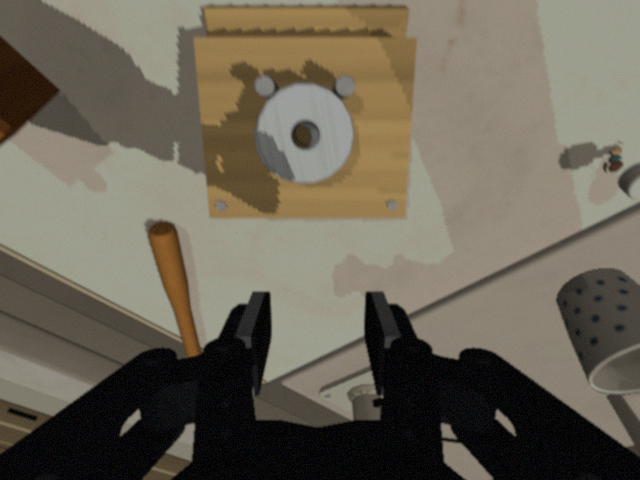

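Request:
play_rows(
  rows=[0.0055,-0.003,-0.0211,-0.1,0.26,-0.07,0.45,0.0055,-0.003,-0.0211,-0.1,0.26,-0.07,0.45,0,0,0,0,0,0,0.45,0.007,-0.0014,-0.016,0,0,0,0.45,0.007,-0.0014,-0.016,0,0,0,0.45,0,0,0,0,0,0,0.45,0,0,0,0,0,0,0.45],
)

```text
time: 9.2
tool_pos: [0.6237, 0.031, 0.0801]
tcp_rot: [0.099, 0.974, -0.023, 0.203]
wrist_force: [-0.7, 0.2, -0.1]
opening: 0.45
```

```bash
python3 -c "
from h import *
rep();go(S(38,-.7,5),tiltR())"
```

```text
t 9.2 open 0.45 F stand [-0.7  0.   0.2] tcp stand [53.2 -3.2  3.8] tooldir [-0.007 -0.004 -1.   ] y [ 0.     1.    -0.004]
d [-0.0136  0.0053 -0.0051] w [ 0.12 -0.45  0.1 ] rows 1 per [-0.0136  0.0053 -0.0051] [ 0.116 -0.453  0.097]
```

Request:
play_rows(
  rows=[-0.0027,0.001,-0.001,0.1,-0.4,0.1,0.45,-0.0027,0.001,-0.001,0,0,0,0.45,-0.0027,0.001,-0.001,0,0,0,0.45,-0.0027,0.001,-0.001,0,0,0,0.45,-0.0027,0.001,-0.001,0,0,0,0.45,0,0,0,0,0,0,0.45],
)

```text
time: 9.7
tool_pos: [0.6103, 0.0366, 0.0754]
tcp_rot: [0.098, 0.973, -0.021, 0.207]
wrist_force: [-1.1, -0.1, -1.2]
opening: 0.449
```

Request:
play_rows(
  rows=[-0.0009,0.0002,-0.0004,0,0,0,0.45,-0.0009,0.0002,-0.0004,0,0,0,0.45,-0.0009,0.0002,-0.0004,0,0,0,0.45,-0.0009,0.0002,-0.0004,0,0,0,0.45,0,0,0,0,0,0,0.45],
)

```text
time: 10.12
tool_pos: [0.6074, 0.0369, 0.0739]
tcp_rot: [0.098, 0.973, -0.021, 0.207]
wrist_force: [-0.1, -0.4, -0.7]
opening: 0.453
```

```bash
python3 -c "
from h import *
rep();go(S(30,-.7,5),tiltR())"
```

```text
t 10.1167 open 0.453 F stand [-0.3 -0.4 -0.6] tcp stand [35.  -0.6  5.1] tooldir [ 0.001  0.    -1.   ] y [-0.  1.  0.]
d [-0.0045  0.0009 -0.0021] w [-0.01  0.05 -0.02] rows 1 per [-0.0045  0.0009 -0.0021] [-0.01   0.05  -0.018]
```

Request:
play_rows(
  rows=[-0.0009,0.0002,-0.0004,0,0,0,0.45,-0.0009,0.0002,-0.0004,0,0,0,0.45,-0.0009,0.0002,-0.0004,0,0,0,0.45,0,0,0,0,0,0,0.45],
)

```text
time: 10.45
tool_pos: [0.6048, 0.0375, 0.0728]
tcp_rot: [0.098, 0.973, -0.021, 0.208]
wrist_force: [1.0, 0.1, 0.5]
opening: 0.448
```

Request:
play_rows(
  rows=[-0.0009,0.0002,-0.0004,0,0,0,0.45,-0.0009,0.0002,-0.0004,0,0,0,0.45,0,0,0,0,0,0,0.45],
)

```text
time: 10.7
tool_pos: [0.6039, 0.0378, 0.0726]
tcp_rot: [0.098, 0.973, -0.021, 0.208]
wrist_force: [1.0, -0.1, 1.2]
opening: 0.45
```

Request:
play_rows(
  rows=[-0.0009,0.0002,-0.0004,0,0,0,0.45,-0.0009,0.0002,-0.0004,0,0,0,0.45,0,0,0,0,0,0,0.45],
)

```text
time: 10.95
tool_pos: [0.6029, 0.0382, 0.0723]
tcp_rot: [0.098, 0.973, -0.02, 0.209]
wrist_force: [3.8, -1.8, 2.8]
opening: 0.45
```

```bash
python3 -c "
from h import *
rep()"
```

```text
t 10.95 open 0.45 F stand [ 4.9 -1.   0.9] tcp stand [30.1 -0.3  5.6] tooldir [ 0.005  0.001 -1.   ] y [0.    1.    0.001]
```

Request:
play_rows(
  rows=[-0.0009,0.0002,-0.0005,0,0,0,0.45,-0.0009,0.0002,-0.0005,0,0,0,0.45,0,0,0,0,0,0,0.45],
)

```text
time: 11.2
tool_pos: [0.6021, 0.0384, 0.072]
tcp_rot: [0.098, 0.972, -0.02, 0.21]
wrist_force: [5.8, -2.2, 3.9]
opening: 0.451
```

Request:
play_rows(
  rows=[-0.0009,0.0002,-0.0005,0,0,0,0.45,-0.0009,0.0002,-0.0005,0,0,0,0.45,0,0,0,0,0,0,0.45],
)

```text
time: 11.45
tool_pos: [0.6018, 0.0385, 0.072]
tcp_rot: [0.099, 0.972, -0.02, 0.212]
wrist_force: [7.4, -3.8, 5.0]
opening: 0.449
```

```bash
python3 -c "
from h import *
rep()"
```

```text
t 11.45 open 0.449 F stand [ 9.3 -2.2  1.3] tcp stand [29.  -0.2  5.7] tooldir [ 0.01   0.002 -1.   ] y [0.001 1.    0.002]
```

Run:
```python
from h import *
b=cam('wrist');a=cam('side');Rm,q=stand()
k=np.hstack([cv2.resize(a['im'][245:305,330:390],(400,400),interpolation=cv2.INTER_CUBIC),cv2.resize(b['im'][120:280,240:400],(400,400),interpolation=cv2.INTER_CUBIC)])
cv2.imwrite('pics/p7.png',np.clip(k[:,:,::-1]*1.7,0,255).astype(np.uint8))
import pickle;pickle.dump(b,open("w7.pkl","wb"))
```

```text
(no output)
```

View pics/p7.png

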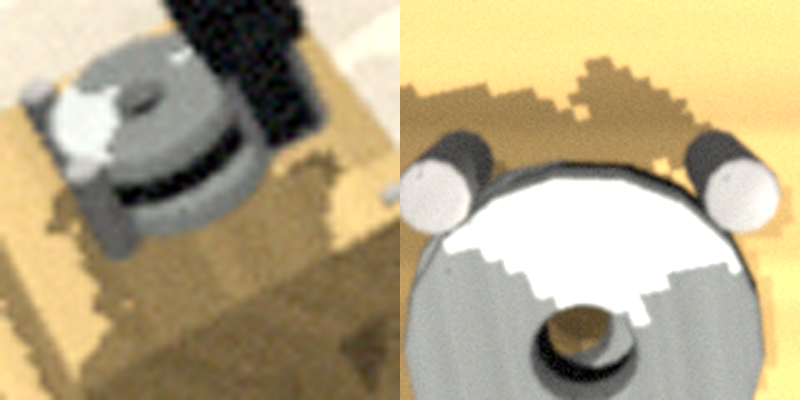

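Run:
```python
from h import *
import pickle
b=pickle.load(open("w7.pkl","rb"));Rm,q=stand()
cc=lambda x,y:(240+(x-400+.5)/2.5-.5,120+(y+.5)/2.5-.5)
iv=lambda u,v:((u-240+.5)*2.5-.5+400,(v-120+.5)*2.5-.5)
f=lambda p,z:(Rm.T@(onplane(b,*cc(*p),S(0,0,z),Rm[:,2])-q)*1000).round(1)
for n,p,z in(("postL",(436,196),30),("postR",(741,196),30),("bore",(584,355),27),("disc left edge",(405,330),27),("disc right edge",(764,330),27),("rim top",(582,175),27)): print(n,f(p,z))
for z,r in((27,7),(18,7),(9,7),(0,7),(0,7.25),(-26,7.25)):
    print(z,r,[np.round(iv(*proj(b,S(x*r,y*r,z)))).tolist() for x,y in((0,0),(1,0),(-1,0),(0,1),(0,-1))])
for z in (0,9,18,27): print("rim low x=-25",z,np.round(iv(*proj(b,S(-25,0,z)))))
```

```text
postL [-23.4 -19.7  30. ]
postR [-23.4  18.7  30. ]
bore [-0.9 -1.2 27. ]
disc left edge [ -4.5 -25.3  27. ]
disc right edge [-4.4 23.1 27. ]
rim top [-25.5  -1.3  27. ]
27 7 [[593.0, 361.0], [593.0, 408.0], [593.0, 312.0], [644.0, 361.0], [541.0, 361.0]]
18 7 [[593.0, 339.0], [593.0, 384.0], [593.0, 293.0], [641.0, 339.0], [545.0, 339.0]]
9 7 [[593.0, 319.0], [593.0, 362.0], [593.0, 276.0], [638.0, 319.0], [547.0, 319.0]]
0 7 [[593.0, 302.0], [593.0, 342.0], [593.0, 260.0], [635.0, 302.0], [550.0, 302.0]]
0 7.25 [[593.0, 302.0], [593.0, 344.0], [593.0, 259.0], [637.0, 302.0], [548.0, 302.0]]
-26 7.25 [[592.0, 261.0], [593.0, 297.0], [592.0, 223.0], [631.0, 261.0], [554.0, 261.0]]
rim low x=-25 0 [592. 149.]
rim low x=-25 9 [592. 157.]
rim low x=-25 18 [592. 168.]
rim low x=-25 27 [593. 179.]
```

Request:
play_rows(
  rows=[0.009,-0.002,0.004,0,0,0,0.45,0.009,-0.002,0.004,0,0,0,0.45,-0.008,0.0016,0.0183,0,0,0,0.45,-0.012,0.0025,0.0274,0,0,0,0.45,-0.012,0.0025,0.0274,0,0,0,0.45,0,0,0.03,0,0,0,0.45,0,0,0,0,0,0,0.45],
)

```text
time: 12.13
tool_pos: [0.5859, 0.0427, 0.1852]
tcp_rot: [0.099, 0.973, -0.018, 0.21]
wrist_force: [1.0, 0.4, 0.4]
opening: 0.449
```

```bash
cat >> h.py <<'E'
def downR():
    yaw=np.load("stand.npy")[2]; return R.from_euler("z",yaw).as_matrix()@np.diag([-1,1,-1.])
E
python3 -c "
from h import *
rep();go([.50,-.155,.2],downR())"
```

```text
t 12.1333 open 0.449 F stand [ 1.   0.6 -0. ] tcp stand [ 60.    0.8 115.8] tooldir [ 0.006  0.005 -1.   ] y [0.001 1.    0.005]
d [-0.0859 -0.1977  0.0148] w [ 4.57 23.93 -0.  ] rows 6 per [-0.0143 -0.033   0.0025] [ 7.620e-01  3.988e+00 -1.000e-03]
```

Request:
play_rows(
  rows=[-0.0143,-0.033,0.0035,0.76,3.99,0,0.6,-0.0143,-0.033,0.0035,0.76,3.99,0,0.6,-0.0143,-0.033,0.0035,0.76,3.99,0,0.6,-0.0143,-0.033,0.0035,0.76,3.99,0,0.6,-0.0143,-0.033,0.0025,0.76,3.99,0,0.6,-0.0143,-0.033,0.0025,0.76,3.99,0,0.6,0,0,0,0,0,0,0.6,0,0,0,0,0,0,0.6],
)

```text
time: 12.8
tool_pos: [0.4969, -0.1585, 0.1988]
tcp_rot: [0.103, 0.995, -0.002, -0.004]
wrist_force: [0.3, 0.4, 0.5]
opening: 0.599
```

Run:
```python
from h import *
import pickle
o=manip.observe();print(o["time"],o["tool_pos"]);go([.5,-.155,.2],downR())
b=cam('wrist');pickle.dump(b,open("w8.pkl","wb"))
u,v=proj(b,[.521,-.156,.1]);print(u,v)
u0,v0=int(np.clip(u-100,0,440)),int(np.clip(v-90,0,300));print(u0,v0)
cv2.imwrite('pics/p8.png',np.clip(cv2.resize(b['im'][v0:v0+180,u0:u0+200],(800,720),interpolation=cv2.INTER_CUBIC)[:600,:,::-1]*1.6,0,255).astype(np.uint8))
```

```text
12.8 [ 0.4968748  -0.15846321  0.19877427]
d [0.0031 0.0035 0.0012] w [ 0.22 -0.49  0.23] rows 1 per [0.0031 0.0035 0.0012] [ 0.219 -0.492  0.234]
328.29405736573153 275.41120117744435
228 185
```

View pics/p8.png

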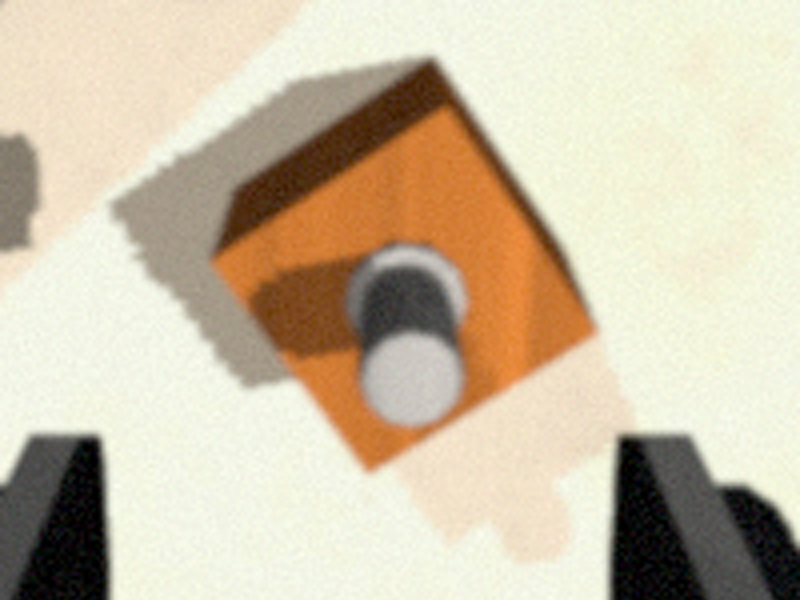

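Run:
```python
from h import *
import pickle
b=pickle.load(open("w8.pkl","rb"))
print("handle",onz(b,330.6,279.1,.1),"collar",onz(b,329.6,260.2,.06), "fingers mid at z .2", onz(b,228+357/4,185+440/4,.2))
P=onz(b,330.6,279.1,.1)
cs=[(448,105),(597,328),(370,472),(213,258)]; c=np.array([onz(b,228+x/4,185+y/4,.056) for x,y in cs]);print(c.mean(0),np.linalg.norm(c-np.roll(c,1,0),axis=1))
o=manip.observe();print(o["tool_pos"]);go([P[0],P[1],.2],downR())
```

```text
handle [ 0.52397618 -0.15498469  0.1       ] collar [ 0.52438131 -0.1547275   0.06      ] fingers mid at z .2 [ 0.48911433 -0.15645581  0.2       ]
[ 0.52443214 -0.15453115  0.056     ] [0.0554308  0.05487443 0.0554173  0.05585033]
[ 0.49721562 -0.15619597  0.19851347]
d [0.0268 0.0012 0.0015] w [ 0.15 -0.48  0.02] rows 1 per [0.0268 0.0012 0.0015] [ 0.154 -0.483  0.023]
```

Request:
play_rows(
  rows=[0.0268,0.0012,0.0015,0.15,-0.48,0,0.6,0,0,0,0,0,0,0.6,0,0,-0.03,0,0,0,0.6,0,0,-0.03,0,0,0,0.6,0,0,0,0,0,0,0.6,0,0,0,0,0,0,0.6],
)

```text
time: 13.35
tool_pos: [0.5233, -0.1528, 0.1395]
tcp_rot: [0.099, 0.995, 0.0, -0.001]
wrist_force: [1.1, 0.4, 0.5]
opening: 0.6
```

```bash
python3 -c "
from h import *
go([.5242,-.1548,.067],downR())"
```

```text
d [ 0.0009 -0.002  -0.0725] w [-0.01 -0.13 -0.22] rows 2 per [ 0.0004 -0.001  -0.0363] [-0.007 -0.066 -0.11 ]
```

Request:
play_rows(
  rows=[0.0009,-0.002,-0.0125,0,-0.1,-0.2,0.6,0,0,-0.02,0,0,0,0.6,0,0,-0.02,0,0,0,0.6,0,0,-0.02,0,0,0,0.6,0,0,0,0,0,0,0.6,0,0,0,0,0,0,0.6],
)

```text
time: 13.85
tool_pos: [0.5258, -0.157, 0.0687]
tcp_rot: [0.102, 0.995, -0.0, 0.002]
wrist_force: [0.5, -0.2, 0.8]
opening: 0.603
```

```bash
python3 -c "
from h import *
print(manip.observe()['wrist_force']);go([.5242,-.1548,.067],downR())"
```

```text
[ 0.49478239 -0.1647846   0.7652579 ]
d [-0.0016  0.0022 -0.0017] w [0.07 0.23 0.12] rows 1 per [-0.0016  0.0022 -0.0017] [0.071 0.226 0.115]
```

Request:
play_rows(
  rows=[-0.0016,0.0022,-0.001,0,0.2,0.1,0.6,0,0,0,0,0,0,0.6,0,0,0,0,0,0,0.6],
)

```text
time: 14.1
tool_pos: [0.5251, -0.1549, 0.0687]
tcp_rot: [0.101, 0.995, -0.001, 0.002]
wrist_force: [-0.5, 0.5, -0.7]
opening: 0.6
```

```bash
python3 -c "
from h import *
go([.5242,-.1548,.067],downR())"
```

```text
d [-0.0009  0.0001 -0.0017] w [ 0.08  0.17 -0.  ] rows 1 per [-0.0009  0.0001 -0.0017] [ 0.079  0.172 -0.001]
```

Good; close on the handle.

Request:
play_rows(
  rows=[-0.0009,0,-0.001,0,0.15,0,0.4,0,0,0,0,0,0,0.3,0,0,0,0,0,0,0.2,0,0,0,0,0,0,0.1,0,0,0,0,0,0,0.1,0,0,0,0,0,0,0.1],
)

```text
time: 14.6
tool_pos: [0.5233, -0.155, 0.0668]
tcp_rot: [0.101, 0.995, -0.001, -0.001]
wrist_force: [-0.6, 0.9, 5.3]
opening: 0.19
```

```bash
python3 -c "
from h import *
go([.5242,-.1548,.067],downR())"
```

```text
d [0.0009 0.0002 0.0002] w [ 0.06 -0.1   0.03] rows 1 per [0.0009 0.0002 0.0002] [ 0.065 -0.095  0.033]
```

Request:
play_rows(
  rows=[0,0,0.02,0,0,0,0.1,0,0,0.03,0,0,0,0.1,0,0,0.03,0,0,0,0.1,0,0,0.03,0,0,0,0.1,0,0,0.02,0,0,0,0.1,0,0,0,0,0,0,0.1],
)

```text
time: 15.1
tool_pos: [0.5258, -0.156, 0.2004]
tcp_rot: [0.101, 0.995, -0.001, 0.003]
wrist_force: [1.5, -0.1, -1.2]
opening: 0.189
```

```bash
python3 -c "
from h import *
o=manip.observe();print(o['wrist_force'],o['opening'],o['tool_pos']);go(S(-1.4,-.9,105),tiltR())"
```

```text
[ 1.51237726 -0.07954079 -1.19100094] 0.18914646023694 [ 0.52582923 -0.15601931  0.20038197]
d [ 0.0091  0.2075 -0.05  ] w [ -4.69 -23.17   0.05] rows 6 per [ 0.0015  0.0346 -0.0083] [-0.782 -3.861  0.008]
```

Request:
play_rows(
  rows=[0.0015,0.0346,0,-0.78,-3.86,0,0.1,0.0015,0.0346,0,-0.78,-3.86,0,0.1,0.0015,0.0346,0,-0.78,-3.86,0,0.1,0.0015,0.0346,0,-0.78,-3.86,0,0.1,0.0015,0.0346,-0.02,-0.78,-3.86,0,0.1,0.0015,0.0346,-0.02,-0.78,-3.86,0,0.1,0,0,0,0,0,0,0.1,0,0,0,0,0,0,0.1],
)

```text
time: 15.77
tool_pos: [0.5293, 0.0496, 0.1563]
tcp_rot: [0.096, 0.976, -0.022, 0.196]
wrist_force: [0.1, -1.1, -0.3]
opening: 0.19
```

```bash
python3 -c "
from h import *
cam('top');rep();go(S(-1.4,-.9,100),tiltR())"
```

```text
t 15.8167 open 0.189 F stand [-0.4  0.2 -1. ] tcp stand [ -1.3  -5.3 113. ] tooldir [-0.02  -0.004 -1.   ] y [-0.002  1.    -0.004]
d [ 0.006   0.0032 -0.0119] w [ 0.02 -1.17  0.01] rows 1 per [ 0.006   0.0032 -0.0119] [ 0.018 -1.167  0.01 ]
```

Request:
play_rows(
  rows=[0.006,0.0032,-0.0119,0,-1.17,0,0.1,0,0,0,0,0,0,0.1,0,0,0,0,0,0,0.1,0,0,0,0,0,0,0.1],
)

```text
time: 16.15
tool_pos: [0.5387, 0.0491, 0.1476]
tcp_rot: [0.101, 0.973, -0.021, 0.208]
wrist_force: [1.0, -0.4, -0.6]
opening: 0.191
```

```bash
python3 -c "
from h import *
rep();b=cam('wrist');a=cam('side');rep();go(S(-1.4,-.9,92),tiltR())
k=np.hstack([cv2.resize(a['im'][225:305,320:400],(400,400),interpolation=cv2.INTER_CUBIC),cv2.resize(b['im'][160:320,240:400],(400,400),interpolation=cv2.INTER_CUBIC)])
cv2.imwrite('pics/p9.png',np.clip(k[:,:,::-1]*1.6,0,255).astype(np.uint8))
iv=lambda u,v:((u-240+.5)*2.5-.5+400,(v-160+.5)*2.5-.5)
for X in((-.5,-.9,27),(6.5,-.9,27),(-.5,6.1,27)): print(X,np.round(iv(*proj(b,S(*X)))))
Rm,q=stand();o=manip.observe();T=R.from_quat(o['tcp_rot']).as_matrix();tc=np.array(o['tool_pos'])
for z in(.0108,.0518,.0578): print('pin axis expected',z,np.round(iv(*proj(b,tc+T@[-.0009,0,z]))), (Rm.T@(tc+T@[-.0009,0,z]-q)*1e3).round(1))"
```

```text
t 16.15 open 0.191 F stand [ 0.8 -0.2 -1. ] tcp stand [  1.3  -2.5 100.8] tooldir [ 0.003 -0.001 -1.   ] y [ 0.005  1.    -0.001]
t 16.25 open 0.188 F stand [-1.6 -0.  -0.6] tcp stand [  1.3  -1.8 101. ] tooldir [ 0.003  0.    -1.   ] y [0.005 1.    0.001]
d [ 0.0013  0.0007 -0.0093] w [-0.09  0.21  0.23] rows 1 per [ 0.0013  0.0007 -0.0093] [-0.094  0.209  0.23 ]
(-0.5, -0.9, 27) [599. 227.]
(6.5, -0.9, 27) [599. 254.]
(-0.5, 6.1, 27) [628. 227.]
pin axis expected 0.0108 [596. 355.] [ 2.3 -1.8 90.2]
pin axis expected 0.0518 [595. 272.] [ 2.4 -1.8 49.2]
pin axis expected 0.0578 [595. 262.] [ 2.4 -1.8 43.2]
```

View pics/p9.png

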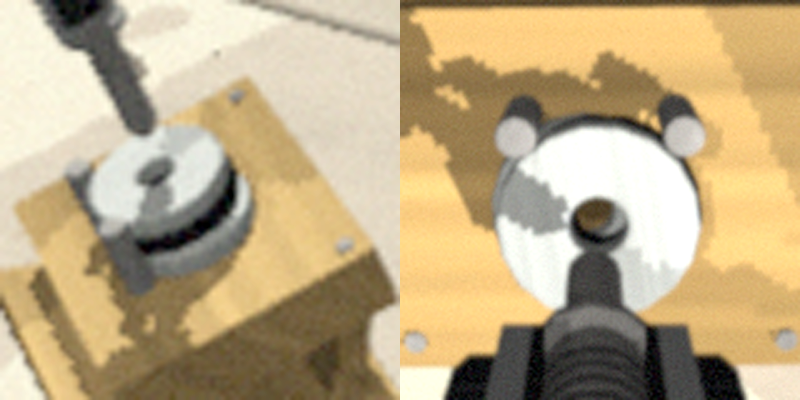

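Request:
play_rows(
  rows=[0.0013,0.0007,-0.0093,0,0.2,0.2,0.1,0,0,0,0,0,0,0.1,0,0,0,0,0,0,0.1,0,0,0,0,0,0,0.1],
)

```text
time: 16.58
tool_pos: [0.5397, 0.051, 0.1382]
tcp_rot: [0.098, 0.973, -0.02, 0.207]
wrist_force: [0.0, -0.9, -1.3]
opening: 0.189
```

```bash
python3 -c "
from h import *
rep();go(S(-1.4,-.9,82),tiltR())"
```

```text
t 16.5833 open 0.189 F stand [-0.3 -0.9 -1.3] tcp stand [-2.  -0.3 92. ] tooldir [-0.     0.002 -1.   ] y [-0.     1.     0.002]
d [ 0.0044 -0.0015 -0.0089] w [-0.08 -0.01 -0.04] rows 1 per [ 0.0044 -0.0015 -0.0089] [-0.081 -0.011 -0.038]
```

Request:
play_rows(
  rows=[0.0022,-0.0007,-0.0045,0,0,0,0.1,0.0022,-0.0007,-0.0045,0,0,0,0.1,0,0,0,0,0,0,0.1,0,0,0,0,0,0,0.1],
)

```text
time: 16.92
tool_pos: [0.5438, 0.0496, 0.1284]
tcp_rot: [0.098, 0.973, -0.021, 0.206]
wrist_force: [-0.2, -0.2, -0.1]
opening: 0.193
```

```bash
python3 -c "
from h import *
rep();go(S(-1.4,-.9,72),tiltR())"
```

```text
t 16.9167 open 0.193 F stand [-0.2 -0.3 -0. ] tcp stand [-2.1 -0.9 81.2] tooldir [-0.001  0.001 -1.   ] y [-0.001  1.     0.001]
d [ 0.0043 -0.0008 -0.0082] w [-0.03 -0.08 -0.05] rows 1 per [ 0.0043 -0.0008 -0.0082] [-0.034 -0.075 -0.045]
```

Request:
play_rows(
  rows=[0.0022,-0.0004,-0.0041,0,0,0,0.1,0.0021,-0.0004,-0.0041,0,0,0,0.1,0,0,0,0,0,0,0.1,0,0,0,0,0,0,0.1],
)

```text
time: 17.25
tool_pos: [0.5482, 0.0489, 0.1202]
tcp_rot: [0.098, 0.973, -0.021, 0.206]
wrist_force: [-1.0, -0.6, -0.6]
opening: 0.191
```

```bash
python3 -c "
from h import *
rep();go(S(-1.4,-.9,62),tiltR())"
```

```text
t 17.25 open 0.191 F stand [-1.  -0.8 -0.2] tcp stand [-1.3 -0.7 72. ] tooldir [-0.001  0.001 -1.   ] y [-0.001  1.     0.001]
d [ 0.0038 -0.001  -0.0092] w [-0.05 -0.05 -0.06] rows 1 per [ 0.0038 -0.001  -0.0092] [-0.045 -0.054 -0.055]
```

Request:
play_rows(
  rows=[0.0019,-0.0005,-0.0046,0,0,0,0.1,0.0019,-0.0005,-0.0046,0,0,0,0.1,0,0,0,0,0,0,0.1,0,0,0,0,0,0,0.1],
)

```text
time: 17.58
tool_pos: [0.552, 0.0474, 0.111]
tcp_rot: [0.098, 0.973, -0.021, 0.206]
wrist_force: [0.4, -1.6, -0.6]
opening: 0.192
```

```bash
python3 -c "
from h import *
rep();go(S(-1.4,-.9,52),tiltR())"
```

```text
t 17.5833 open 0.192 F stand [ 0.4 -1.5 -0.8] tcp stand [-1.4 -1.4 62. ] tooldir [-0.001  0.    -1.   ] y [-0.  1.  0.]
d [ 0.004  -0.0003 -0.0091] w [-0.03 -0.06 -0.02] rows 1 per [ 0.004  -0.0003 -0.0091] [-0.033 -0.057 -0.018]
```

Request:
play_rows(
  rows=[0.002,-0.0002,-0.0046,0,0,0,0.1,0.002,-0.0002,-0.0046,0,0,0,0.1,0,0,0,0,0,0,0.1,0,0,0,0,0,0,0.1],
)

```text
time: 17.92
tool_pos: [0.5559, 0.0476, 0.1019]
tcp_rot: [0.098, 0.973, -0.02, 0.206]
wrist_force: [0.9, -2.5, -1.9]
opening: 0.195
```

```bash
python3 -c "
from h import *
rep();go(S(-1.4,-.9,42),tiltR())"
```

```text
t 17.9167 open 0.195 F stand [ 0.5 -2.3 -2.3] tcp stand [-1.6 -0.5 52.1] tooldir [-0.001  0.001 -1.   ] y [-0.001  1.     0.001]
d [ 0.0041 -0.0013 -0.0091] w [-0.06 -0.06 -0.05] rows 1 per [ 0.0041 -0.0013 -0.0091] [-0.058 -0.06  -0.053]
```

Request:
play_rows(
  rows=[0.0021,-0.0007,-0.0046,0,0,0,0.1,0.002,-0.0006,-0.0046,0,0,0,0.1,0,0,0,0,0,0,0.1,0,0,0,0,0,0,0.1],
)

```text
time: 18.25
tool_pos: [0.5601, 0.0466, 0.0926]
tcp_rot: [0.098, 0.973, -0.02, 0.206]
wrist_force: [-0.6, -1.3, -1.4]
opening: 0.193
```

```bash
python3 -c "
from h import *
rep();go(S(-1.2,-.9,37.5),tiltR())"
```

```text
t 18.25 open 0.193 F stand [-0.9 -1.4 -1.1] tcp stand [-1.5 -0.6 41.8] tooldir [-0.001  0.001 -1.   ] y [-0.001  1.     0.001]
d [ 0.0019 -0.0007 -0.0038] w [-0.06 -0.06 -0.08] rows 1 per [ 0.0019 -0.0007 -0.0038] [-0.065 -0.057 -0.085]
```

Request:
play_rows(
  rows=[0.001,-0.0003,-0.0019,0,0,0,0.1,0.001,-0.0003,-0.0019,0,0,0,0.1,0,0,0,0,0,0,0.1,0,0,0,0,0,0,0.1],
)

```text
time: 18.58
tool_pos: [0.5621, 0.046, 0.089]
tcp_rot: [0.098, 0.973, -0.02, 0.206]
wrist_force: [-1.2, -1.3, -1.1]
opening: 0.196
```

```bash
python3 -c "
from h import *
rep()"
```

```text
t 18.5833 open 0.196 F stand [-1.3 -1.5 -0.7] tcp stand [-1.  -0.8 37.7] tooldir [-0.001  0.002 -1.   ] y [-0.001  1.     0.002]
```

Request:
play_rows(
  rows=[0.0004,-0.0001,-0.0009,0,0,0,0.1,0.0004,-0.0001,-0.0009,0,0,0,0.1,0,0,0,0,0,0,0.1],
)

```text
time: 18.83
tool_pos: [0.5624, 0.046, 0.0888]
tcp_rot: [0.098, 0.973, -0.02, 0.206]
wrist_force: [-17.2, 1.0, 25.5]
opening: 0.191
```

```bash
python3 -c "
from h import *
rep()"
```

```text
t 18.8333 open 0.191 F stand [-5.2 -2.5 30.3] tcp stand [-0.8 -0.7 37.3] tooldir [-0.002  0.003 -1.   ] y [0.    1.    0.003]
```

Request:
play_rows(
  rows=[-0.0006,0.0001,0.0014,0,0,0,0.1,0,0,0,0,0,0,0.22,0,0,0,0,0,0,0.3,0,0,0,0,0,0,0.4,0,0,0,0,0,0,0.45,0,0,0,0,0,0,0.45],
)

```text
time: 19.33
tool_pos: [0.5626, 0.0458, 0.0888]
tcp_rot: [0.098, 0.973, -0.02, 0.207]
wrist_force: [0.1, 0.5, -0.2]
opening: 0.45
```

Request:
play_rows(
  rows=[-0.004,0.0008,0.0091,0,0,0,0.45,-0.008,0.0016,0.0183,0,0,0,0.45,-0.008,0.0016,0.0183,0,0,0,0.45,-0.012,0.0025,0.0274,0,0,0,0.45,-0.012,0.0025,0.0274,0,0,0,0.45,0,0,0,0,0,0,0.45,0,0,0,0,0,0,0.45],
)

```text
time: 19.92
tool_pos: [0.519, 0.056, 0.1909]
tcp_rot: [0.098, 0.973, -0.018, 0.208]
wrist_force: [-0.1, 0.1, -0.4]
opening: 0.45
```

Run:
```python
from h import *
rep();b=cam('wrist');Rm,q=stand()
save(b,"fin.png")
try:
    pass
finally:
    # handle top disc expected at z=27+44=71; find its blob and the collar
    for X in((-.5,-.9,71),(-.5,-.9,31),(0,0,27)): print(X,proj(b,S(*X)).round(1))
    hsv=cv2.cvtColor(b["im"],cv2.COLOR_RGB2HSV); u,v=proj(b,S(-.5,-.9,71)).astype(int)
    g=hsv[max(v-35,0):v+36,u-35:u+36]; print(g[::5,::5,2]); print(g[::5,::5,1])
```

```text
t 19.9167 open 0.45 F stand [-0.3  0.1 -0.3] tcp stand [  0.    0.4 148.8] tooldir [ 0.001  0.006 -1.   ] y [-0.     1.     0.006]
(-0.5, -0.9, 71) [313.8 250.6]
(-0.5, -0.9, 31) [314.  232.9]
(0, 0, 27) [315.2 232.1]
[[ 92  71  96  94  93  95  96  94  92 132 135 133 140 105 134]
 [100  89  96  94  94  79  59  61 100  91 133 131 139 137 136]
 [ 90  95  98  93  91  75  39  31  34  84 102 129 142 133 125]
 [ 90 149 108  92  84  50  33  24  35  34 105 127 139 137 124]
 [104 149 152 149  78  28  30  35  32  33  93 132 136 134 131]
 [159 141 147 150 128  27  91 108 102  66  88 133 136 135 135]
 [153 148 151 153 145  85 103 103 103 104  82 132 137 135 138]
 [149 148 138 154 150  99 102 106 108 110  96 134 133 129 128]
 [151 151 152 144 150  97 102 105 105 103 114 130 128 128 129]
 [155 157 158 156 154 136 109 109 111 122 153 131 131 130 134]
 [155 155 155 154 155 153 157 155 157 161 157 135 135 138 139]
 [147 145 148 146 150 148 145 149 150 153 149 130 127 128 133]
 [148 149 147 150 151 154 148 149 150 129 128 129 127 131 125]
 [146 149 146 146 147 151 150 146 147 135 137 136 135 133 134]

[... 309 characters left out ...]
7  70]
 [120   7   8   7  10  46   9  22  16  23  14  12  11   6 101]
 [122   9   7  10   8  28  14  17  10  12   9   6   6   6 127]
 [125 103  12   8   5  12  10  15  10  10  16   6   7  30 124]
 [127 126  17   8   8  13  15  17  19  23   3   8  12 123 126]
 [130 123 124  48   7  11   8   5  15  17   7  16 118 124 125]
 [127 120 124 121 106  43  14  12  11  44  92 127 123 127 120]
 [123 123 123 126 127 127 127 118 123 122 122 127 127 122 127]
 [127 121 121 122 117 126 123 125 122 123 130 122 124 128 119]
 [124 125 125 121 122 121 127 122 121 123 124 121 118 119 126]
 [ 93  96  94  93  87  88  88  89  88  76  80  81  81  88  88]
 [ 27  31  26  31  26  25  29  29  30  29  28  29  29  42  46]]
```

Run:
```python
from h import *
import pickle
b=cam('wrist');Rm,q=stand();hsv=cv2.cvtColor(b["im"],cv2.COLOR_RGB2HSV)
m=((hsv[...,1]<40)&(hsv[...,2]>85)&(hsv[...,2]<122)).astype(np.uint8)
u,v=proj(b,S(-.5,-.9,71)).astype(int); w=np.zeros_like(m);w[v-14:v+15,u-16:u+17]=m[v-14:v+15,u-16:u+17]
w=cv2.morphologyEx(w,cv2.MORPH_OPEN,np.ones((5,5)));n,l,st,c=cv2.connectedComponentsWithStats(w);i=1+st[1:,4].argmax();print(st[i],c[i])
print("handle top in stand, at z=71:",(Rm.T@(onplane(b,*c[i],S(0,0,71),Rm[:,2])-q)*1e3).round(1))
t0,s0=pickle.load(open("c0.pkl","rb"));s=cam("side");t=cam("top")
for n,A,B,x,y in(("jar",s0,s,257,232),("vial",s0,s,340,222),("stone",s0,s,273,323),("jar t",t0,t,198,275),("stone t",t0,t,354,321)):
    d=np.abs(A["im"][y-14:y+15,x-18:x+19].astype(int)-B["im"][y-14:y+15,x-18:x+19]);print(n,d.mean().round(1))
rep()
```

```text
[302 241  30  24 549] [316.30965392 252.86156648]
handle top in stand, at z=71: [-0.5 -0.4 71. ]
jar 5.3
vial 15.0
stone 6.1
jar t 10.8
stone t 34.8
t 20.1167 open 0.45 F stand [-0.  -0.4 -0.2] tcp stand [ -1.8  -1.6 146.5] tooldir [-0.002 -0.001 -1.   ] y [-0.001  1.    -0.001]
```

```bash
python3 -c "
from plant import manip
print(manip.sign_off())"
```

```text
the job is handed in; nothing more can be done
None
```

The pack is squared against the posts, the pin is through all three discs with its collar down, and the job is handed in at about 20 s of the 72 s.

- **Squaring:** My first push with the half-open fingers jammed, with the top disc about 2.4 mm sideways. I then squeezed the pack sideways to line it up across the slope. While closing, the fingertips pressed the face at about 23 N, so I raised the tool and repeated. A second push from uphill with the fingers wider apart stalled at about 9 N. The wrist view then put the top bore within about 1 mm of the hole axis, and the layers visible inside the bore agreed.
- **Pin:** It went in with about 2 N or less until the collar seated. The force then rose to about 30 N with the collar's underside at about 26.5 mm (home 27). I eased off, opened the fingers and backed away.
- **Last checks:** The wrist camera found the handle top at x -0.5, y -0.4 mm in the stand frame, taken at the 71 mm height it has when seated. The wrist force was near zero.
- **Not fully settled:** I had used all 12 pictures, so I did not view the final state by eye. A before-and-after pixel comparison was small for the jar and stone in the side view. It was larger for the vial in the side view (15), the jar in the top view (11) and the stone in the top view (35). I put that down to the arm and its shadow, as I did not bring the gripper near any of them, but I did not confirm it.

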